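# Snap the red hold clip onto the bench eye

## Robot

A 6-joint arm with a two-finger parallel gripper is mounted at the origin on a cart in front of the work surface, level with it; the furniture and walls round the work are solid. World frame = base frame: x ahead of the robot, y to its left, z up, the work surface at z = 0. Lengths are in mm, angles in rad, forces in N, time in s.
With the tool pointing down it reaches from about 325 to 875 mm from the base axis. Payload 4.4 kg.
Tool frame: the origin (TCP) lies between the finger pads; the fingertips stand 22 mm ahead of it and the grasp point (between the pads) lies 3 mm ahead of it; y points along the fingers, x is the direction in which the jaws open and shut, and the axes are right-handed (so a half turn about y gives the same grasp; the last joint's range is limited). The gripper opens to 85 mm and grips with 20 to 120 N. Pads are 22 mm wide; open, the fingers measure 114 mm over their backs; the gripper's body (76 mm by 85 mm) begins 54 mm behind the grasp point. The pads swing forward as they close: fully open they stand 13 mm farther back than shut.
Start: joints at [-1.258, 0.207, 1.542, -0, 1.393, -0.15], TCP at [256.7, -514.521, 253.282] pointing down, gripper open.
Joint ranges: [-2.73, 2.73], [-0.86, 2.22], [0.23, 2.46], [-1.11, 4.25], [0.08, 2.63], [-2.82, 2.82]. Speed limits (rad/s): [2.79, 2.79, 3.14, 3.14, 3.14, 3.14].

## Interface

Orientations are given as a 3x3 rotation matrix whose columns are the frame's x, y, z axes.
In Python, from bench import env gives the robot as it stands. The module is installed in compiled form; this text tells all that it offers.
- The arm moves only by the shell command python3 -m jog 'ROWS' [FORCE]. ROWS is JSON, a list that holds one entry, the list of rows, each a list of 5 numbers: the opening in per cent of the stroke, from 0 (shut) to 100 (fully open), then the shift along the tool's x, y, z in units of 30 mm (1.0 is 30 mm), then the turn about the tool's y in units of 6 degrees (1.0 is 6 degrees). In form: [[[grip, tx, ty, tz, turn], ...]]. A call has 1 to 20 rows; each row is the pose to reach, as a shift and turn from the pose commanded when the call began, along the tool's axes at that moment; what a row does not reach only later rows make up. A row lasts 1/8 s, in which the tool goes at most 62.5 mm and 10.7 degrees, less where a joint would pass 70% of its speed; a pose out of reach is approached as far as the arm can. A call with a gripper value outside its range is refused whole. The fingers move at their own pace and stop on an object; FORCE is the grip in N (left out, the last holds). Time passes only in rows, so rows that repeat a pose let the fingers close. It gives the time, the measured TCP pose, the force and the opening at its end, in the units of the state.
- env.state(): the state, without advancing time (a new reading comes with each control period).
- env.camera(name): name is "scene" or "top" or "wrist"; returns (picture, depth): 400x640x3 uint8, red, green, blue; 400x640 float32, mm along the optical axis (not along the pixel's ray), 0 where there is no reading.
- env.get_calibration(name): a dict with "fx", "fy", "cx", "cy" (pixels), "eye" and "attitude" of the camera in the world; the wrist camera has in their place "mount" (4x4, takes a point from camera to tool coordinates, whose origin is the TCP and whose axes are the tool frame's). Camera axes: x right, y down, z forward; pixel columns grow to the right and rows downward; lengths in mm; the calibration is good to about 2 mm. A picture is of the moment at which its call begins: read the wrist's pose just before it. get_calibration takes no time and is no camera call.
- env.hand_in(): hands the job in, once; it reports no verdict.
The state is a dict: "t": time; "joint_pos": joint angles; "joint_vel": joint speeds; "effort": joint torques, N m; "eef_pos": TCP position; "tcp_rot": TCP orientation; "force": force on the tool from outside, world axes, zero at the start; "wrist_torque": the same for the moment, N m; "width": finger opening in mm.
Only numpy, scipy, OpenCV 4.12 (cv2) and the standard library are available. Lean on these libraries where they do the work, as an engineer would, in place of code of your own. Each camera call takes 0.05 s, during which the arm holds its last target. There are 200 camera calls.

## Task

Mark this bench as on hold: lift the snap hook with the red grip tab upright out of its grey parking block, press it straight down over the yellow bar of the eye stand until its sprung gate gives way and snaps shut behind the bar, then let go so that it hangs on the bar, tab uppermost. The eye's height is not known beforehand, so feel for the bar and press gently (never beyond about 25 N); do not knock the other things about.

Things in the scene. Friction and masses are not known exactly. Their poses are not given: they have to be found in the camera images.
- snap_hook: Steel snap hook, 83 mm tall, 43 mm wide, about 0.12 kg; starts upright in the block. Origin: centre of its underside; z up to the red tab, y across its width, x through its thickness. The steel loop of 7 mm bar (7 mm thick in x) reaches from z = 0 to 48 mm, 29 mm wide inside. Gripped firmly by the tab, it does not slip when pressed.
- hook_tab (a point): Middle of the red grip tab, 67 mm above the hook's origin. The tab is 12 mm thick (x; grip it across this), 26 mm wide (y), from 51 to 83 mm above the origin.
- hook_gap (a point): Middle of the gap in the hook's underside, at y = -1.25 mm, on the gate's underside 6.5 mm above the origin. The gap, 16.5 mm wide (y = -9.5 to +7 mm), lets the 8 mm bar in; the gate closes it.
- hook_gate (a joint): Brass sprung gate: 0 rad shut, grows as it swings into the loop (up only), at most 1.4; hinge at y = -13, z = 9 mm of the hook. A bar pressed in resists with some 3 to 12 N and opens it to about 1.25 rad. When the hook has gone 26 to 32 mm down from first touch, the gate slips off the bar and snaps shut below it; the force falls. A few mm further the crown strikes the bar, hard.
- hook_crown (a point): Top of the inside of the loop's arched crown, 41 mm above the hook's origin. Let go after the snap, the hook drops a few mm and hangs by the crown, tab up.
- hook_block: Grey plastic parking block fixed to the table, 64 mm (x) by 84 mm (y) by 34 mm high; origin: centre of its underside. The hook stands loosely in its slot (10 mm in x, 47 mm in y, floor 6 mm above the origin, 28 mm deep), its loop along the block's y.
- eye_stand: Stand fixed to the table: round dark base 90 mm across, post 28 mm across with a clamp collar and black thumb knob (to 38 mm on the -y side), on top a telescopic rod with the eye, an upside-down yellow U. Origin: centre of the base's underside. The eye's straight level top bar, 8 mm round, runs along the stand's x, its middle above the origin. The hook's x must lie along it, either way round.
- post_top (a point): Top of the fixed post, 55 mm above the stand's origin. The eye above it is clamped at an unmeasured height: the bar's centre lies anywhere from 117 to 162 mm above the stand's origin. Nothing of the stand is higher than the bar's top. Uprights at x = -30 and +30 mm leave 52 mm between them, with 48 mm free under the bar.
- parts_dish: Shallow metal dish, 88 mm across, bystander; origin at the centre of its underside.
- polyimide_tape: Orange tape roll lying flat, 61 mm across, 12 mm high, bystander; origin at the centre of its underside.
- flux_tin: Round orange and white tin, 50 mm across, 18 mm high, bystander; origin at the centre of its underside.
- wick_reel: Small blue reel, 42 x 68 x 10 mm, bystander; origin at the centre of its underside.
- heatsink: Small white finned heatsink, 26 x 32 x 14 mm, bystander; origin at the centre of its underside.
Things that resemble listed ones, but are neither listed nor needed, are in the scene too. What is shaped like the snap_hook but purple or white is not meant. Of the things shaped like the eye_stand, the dark steel one is meant.

How it is judged (in metres and radians):
On the way, in this order (a step that is already met when the one before it is completed fails the run):
1. the hook is lifted clear of its block (contact force between snap_hook and hook_block below 0.05 N and height (world z) of snap_hook above 0.045 m), for 0.2 s.
2. the bar of the eye presses the gate open (value of joint hook_gate above 0.7 rad and contact force between snap_hook and eye_stand above 0.5 N and x of hook_crown in the frame of eye_stand between -0.026 and 0.026 m and y of hook_crown in the frame of eye_stand between -0.014 and 0.014 m), for 0.05 s.
3. the gate has snapped shut with the bar inside the loop (value of joint hook_gate below 0.12 rad and height (world z) of snap_hook between 0.065 and 0.13 m and x of hook_crown in the frame of eye_stand between -0.026 and 0.026 m and y of hook_crown in the frame of eye_stand between -0.014 and 0.014 m), for 0.2 s.
At the end, for the whole second after the job is handed in: The hook hangs at rest (under 0.03 m/s) from the eye's bar, released, its gate shut (under 0.12 rad), tab uppermost (within 0.5 rad of upright), its underside 65 to 130 mm above the table, its crown over the bar (within 26 mm along it and 14 mm across it from the middle), bearing on the eye (all of step 3 and angle between snap_hook's own z axis and vertical below 0.5 rad and contact force between snap_hook and eye_stand above 0.3 N and linear speed of snap_hook below 0.03 m/s); the robot touches nothing.
It fails at once if the hook is pressed on the eye stand with more than 30 N (contact force between snap_hook and eye_stand above 30 N).
It fails at once if a bystander is moved more than 20 mm (distance of any of parts_dish, polyimide_tape, flux_tin, wick_reel, heatsink from where it was at the start of the episode above 0.02 m).
It also fails if it takes over 61 s, if anything falls off the work surface, if the arm or the gripper's body presses on something with over 40 N, if the wrist force passes 120 N, or if a joint passes its speed limit or range.

## Working session

There is one attempt and no reset: what is moved stays moved. The work goes in short steps, Python scripts to look and compute and a shell command to move; the robot and the scene stay as the last step left them, time stands still between calls to the robot, and variables do not carry over. Pictures are saved under pics/ and viewed, about 8 in all and at most 12, crops included, and the job is handed in when it is done.

```bash
mkdir -p pics; cat > h.py <<'E'
import numpy as np, cv2
from bench import env
def cam(n):
    s=env.state(); p,d=env.camera(n); c=env.get_calibration(n)
    if 'mount' in c:
        T=np.eye(4);T[:3,:3]=np.array(s['tcp_rot']);T[:3,3]=s['eef_pos'];M=T@np.array(c['mount'])
    else:
        M=np.eye(4);M[:3,:3]=np.array(c['attitude']);M[:3,3]=c['eye']
    v,u=np.mgrid[:400,:640]
    P=np.stack([(u-c['cx'])/c['fx']*d,(v-c['cy'])/c['fy']*d,d],-1)@M[:3,:3].T+M[:3,3]
    P[d==0]=np.nan
    return p,d,P,M,c
def save(n,p): cv2.imwrite('pics/'+n+'.png',cv2.cvtColor(p,cv2.COLOR_RGB2BGR))
E
python3 - <<'E'
from h import *
p,d,P,M,c=cam('scene');save('scene',p);np.savez('scene.npz',p=p,P=P)
p,d,P,M,c2=cam('top');save('top',p);np.savez('top.npz',p=p,P=P)
print(c,c2);print(env.state())
E
```

```text
{'fx': 461.78568544713596, 'fy': 461.78568544713596, 'cx': 318.27250909217497, 'cy': 195.30484538565125, 'eye': array([ -103.612208  , -1015.62899346,   640.45720295]), 'attitude': array([[ 0.84688144, -0.21024319,  0.48845638],
       [-0.53152433, -0.36323407,  0.76520775],
       [ 0.01654428, -0.90766669, -0.41936556]])} {'fx': 427.2504961725058, 'fy': 427.2504961725058, 'cx': 317.6628121106827, 'cy': 201.40511075524213, 'eye': array([ 313.41190453,  -25.97495551, 1232.68968694]), 'attitude': array([[ 0.13145003, -0.96530907,  0.22560872],
       [-0.99130339, -0.12942227,  0.02382166],
       [ 0.00620352, -0.22677805, -0.97392671]])}
{'t': 0.1, 'joint_pos': array([-1.25851238e+00,  2.07390882e-01,  1.54287799e+00,  1.77525883e-06,
        1.39353313e+00, -1.50473868e-01]), 'joint_vel': array([-0.00040333, -0.00037745, -0.00411004,  0.00171515, -0.0002364 ,
        0.00012088]), 'effort': array([-8.41389792e-04, -3.84090185e+01, -2.92547983e+01, -2.14837905e-04,
        4.82166884e-03,  1.43405970e-05]), 'eef_pos': array([ 256.48310188, -513.86946485,  252.17827371]), 'tcp_rot': array([[ 4.46416542e-01, -6.77121293e-04,  8.94825018e-01],
       [-8.94822608e-01,  2.10302764e-03,  4.46416931e-01],
       [-2.18412016e-03, -9.99997559e-01,  3.32922885e-04]]), 'force': array([ 0.63590708,  0.12739414, -0.11369567]), 'wrist_torque': array([ 0.02311626,  0.0364069 , -0.04708567]), 'width': 85.01157039782201}
```

View pics/top.png

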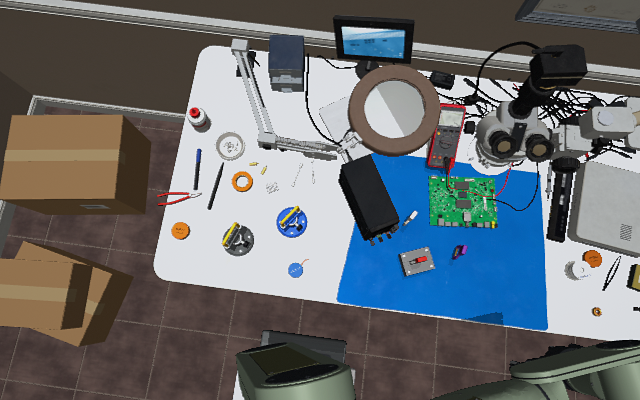

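View pics/scene.png

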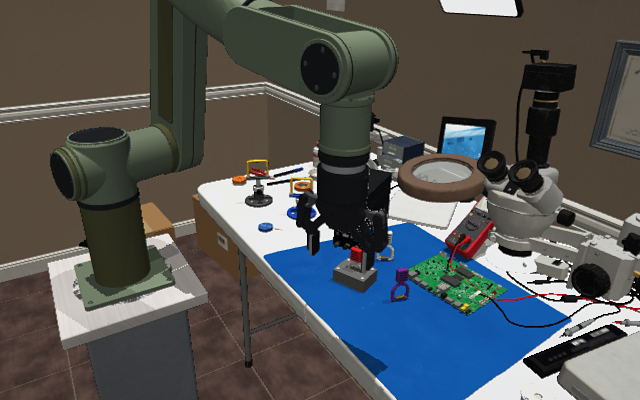

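The top view shows the red tab in the grey block at about (417,261), the dark stand at (238,238), and the blue decoy stand at (291,220). A power supply sits near (370,200) and a magnifier lamp beyond it. Next I'll measure positions and view enlarged crops.

```bash
cat > m.py <<'E'
from h import *
z=np.load('top.npz');p=z['p'];P=z['P']
hsv=cv2.cvtColor(p,cv2.COLOR_RGB2HSV)
H,S,V=[hsv[...,i].astype(int) for i in range(3)]
def rep(n,box,m):
    u0,u1,v0,v1=box;b=np.zeros(H.shape,bool);b[v0:v1,u0:u1]=1;b&=m&np.isfinite(P[...,0])
    Q=P[b]; 
    zt=np.percentile(Q[:,2],90);T=Q[Q[:,2]>zt-6]
    r=cv2.minAreaRect(T[:,:2].astype(np.float32))
    print(n,len(Q),'z90',zt.round(1),'mean',T.mean(0).round(1),'rect',np.round(r[0],1),np.round(r[1],1),round(r[2],1))
    return T
rep('tab',(405,435,248,275),((H<8)|(H>172))&(S>150)&(V>60))
rep('block',(395,440,240,282),(S<60)&(P[...,2]>20)&(P[...,2]<45))
rep('bar',(215,262,215,262),(H>20)&(H<35)&(S>120)&(V>80))
rep('barblue',(270,310,200,245),(H>20)&(H<35)&(S>120)&(V>80))
rep('base',(210,265,215,265),(P[...,2]>4)&(P[...,2]<30))
for u,v in [(370,200),(395,90),(280,130),(230,147),(242,182),(295,269)]: print(u,v,P[v,u].round(0))
a=cv2.resize(p[205:275,205:320],None,fx=6.5,fy=6.5,interpolation=cv2.INTER_CUBIC)
s=np.load('scene.npz')['p']
b=cv2.resize(s[145:235,230:330],None,fx=4,fy=4,interpolation=cv2.INTER_CUBIC)
save('a',a)
c=cv2.resize(p[240:285,390:475],None,fx=4.5,fy=4.5,interpolation=cv2.INTER_CUBIC)
o=np.zeros((b.shape[0],800,3),np.uint8);o[:b.shape[0],:b.shape[1]]=b;o[:c.shape[0],410:410+c.shape[1]]=c[:,:390]
save('b',o)
E
python3 m.py
```

```text
tab 48 z90 90.5 mean [ 459.6 -294.    88.7] rect [ 459.7 -294. ] [10.9 26.4] 20.6
block 615 z90 37.7 mean [ 458.5 -292.5   35.2] rect [ 459.2 -293.4] [62.8 82.6] 21.8
bar 88 z90 143.6 mean [454.  216.4 141. ] rect [453.7 216.7] [ 7.3 63.9] 68.7
barblue 74 z90 123.4 mean [527.2  70.7 120.8] rect [527.2  70.7] [ 6.6 61.8] 54.1
base 527 z90 13.4 mean [448.1 206.3  11.4] rect [452.8 217.8] [88.4 87.6] 77.8
370 200 [ 581. -132.  168.]
395 90 [ 901. -169.  161.]
280 130 [807. 149.   0.]
230 147 [731. 291.   4.]
242 182 [628. 236.  -0.]
295 269 [393.  41.  14.]
```

View pics/a.png

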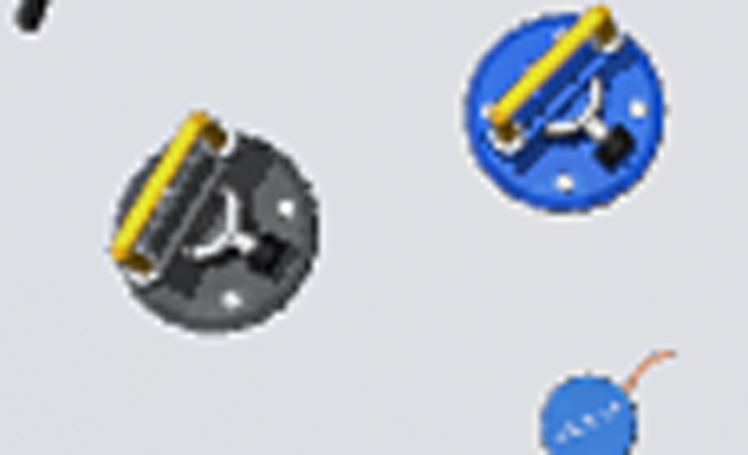

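View pics/b.png

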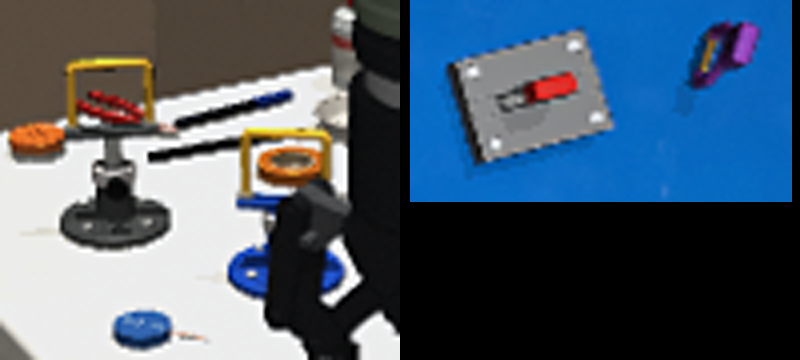

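```bash
python3 -m jog '[[[100,-0.5,0,1.2,-1.6],[100,-1,0.1,2.5,-3.2],[100,-1.5,0.2,3.8,-4.8],[100,-2,0.3,5.1,-6.4],[100,-2.5,0.4,6.4,-8],[100,-3,0.5,7.7,-9.6],[100,-3.3,0.6,8.5,-11.2],[100,-3.54,0.7,9.33,-12.8],[100,-3.54,0.7,9.33,-14.2],[100,-3.54,0.7,9.33,-14.2],[100,-3.54,0.7,9.33,-14.2],[100,-3.54,0.7,9.33,-14.2],[100,-3.54,0.7,9.33,-14.2]]]' 40
python3 - <<'E'
from h import *
z=np.load('top.npz');p=z['p'];P=z['P']
hsv=cv2.cvtColor(p,cv2.COLOR_RGB2HSV);H,S,V=[hsv[...,i].astype(int) for i in range(3)]
b=np.zeros(H.shape,bool);b[215:262,215:262]=1;b&=(H>20)&(H<35)&(S>120)&(V>80)
Q=P[b];Q=Q[Q[:,2]>134]
m=Q.mean(0);u,s,vt=np.linalg.svd(Q[:,:2]-m[:2]);print(m,s,vt,np.degrees(np.arctan2(vt[0,1],vt[0,0])));
t=(Q[:,:2]-m[:2])@vt[0];print(t.min(),t.max(), np.polyfit(t,Q[:,2],1))
p,d,P,M,c=cam('wrist');save('w1',p);np.savez('w1.npz',p=p,P=P);print(c)
s=env.state();print(s['joint_pos'],s['tcp_rot'])
hsv=cv2.cvtColor(p,cv2.COLOR_RGB2HSV);H,S,V=[hsv[...,i].astype(int) for i in range(3)]
b=((H<8)|(H>172))&(S>150)&(V>60)&(P[...,2]>70)&(P[...,2]<100)
Q=P[b];
if len(Q):
    T=Q[Q[:,2]>np.percentile(Q[:,2],90)-3];print(len(Q),T.mean(0),cv2.minAreaRect(T[:,:2].astype(np.float32)))
E
```

```text
t: 1.72
eef_pos: [459.6, -294.8, 232.3]
tcp_rot: [[0.929, 0.0, -0.369], [0.369, 0.0, 0.929], [0.0, -1.0, -0.0]]
force: [0.3, -0.1, 0.3]
width: 85.1
[453.32988217 216.60682194 140.22748342] [158.32292622  19.00361388] [[-0.93282942  0.36031831]
 [-0.36031831 -0.93282942]] 158.8802544285395
-32.23722566068407 32.86466808619178 [-7.76750389e-04  1.40227483e+02]
{'fx': 335.4123009061255, 'fy': 335.4123009061255, 'cx': 315.2138900565482, 'cy': 199.17771270362812, 'mount': array([[ 9.99999699e-01,  7.40310658e-04, -2.33353965e-04,
        -2.04477221e-01],
       [ 4.54754764e-04, -3.15124450e-01,  9.49050248e-01,
        -1.21349279e+02],
       [ 6.29056474e-04, -9.49050069e-01, -3.15124692e-01,
         8.15211334e+01],
       [ 0.00000000e+00,  0.00000000e+00,  0.00000000e+00,
         1.00000000e+00]])}
[-7.28841010e-01  1.63496056e-01  1.63690144e+00 -7.72154924e-06
  1.34118365e+00 -1.10688124e+00] [[ 9.29389124e-01  3.57264845e-06 -3.69101417e-01]
 [ 3.69101417e-01 -1.32694422e-05  9.29389124e-01]
 [-1.57738932e-06 -1.00000000e+00 -1.36511449e-05]]
594 [ 493.18461728 -301.14713391   89.96623096] ((642.5018310546875, -337.7889404296875), (23.70972442626953, 394.2037353515625), 76.60812377929688)
```

View pics/w1.png

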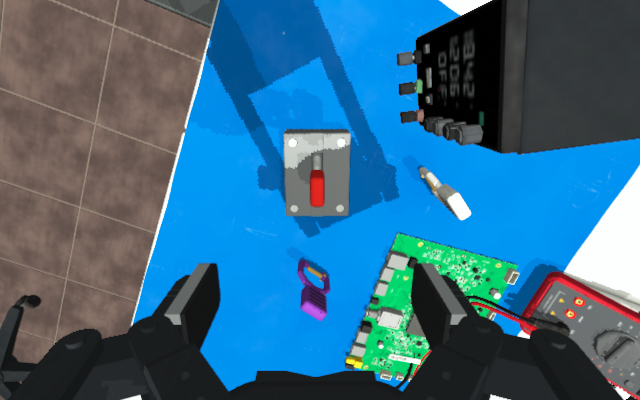

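The red tab shows at (317,188), aligned with the image vertical, so the yaw looks right. I'll measure it more finely.

```bash
python3 - <<'E'
from h import *
z=np.load('w1.npz');p=z['p'];P=z['P']
hsv=cv2.cvtColor(p,cv2.COLOR_RGB2HSV);H,S,V=[hsv[...,i].astype(int) for i in range(3)]
B=np.zeros(H.shape,bool);B[120:225,275:360]=1
r=B&((H<8)|(H>172))&(S>150)&(P[...,2]>84)
g=B&(S<60)&(P[...,2]>28)&(P[...,2]<40)
R=env.state()['tcp_rot'];e=env.state()['eef_pos']
for n,b in(('tab',r),('block',g)):
    Q=P[b];t=(Q-e)@R
    print(n,len(Q),Q.mean(0),np.median(Q[:,2]),cv2.minAreaRect(Q[:,:2].astype(np.float32)),'tool lo',t.min(0),'hi',t.max(0))
E
```

```text
tab 408 [ 460.10949895 -293.7724187    89.14627   ] 89.34486600459985 ((460.2684020996094, -294.4753112792969), (10.924805641174316, 25.102968215942383), 21.95616912841797) tool lo [ -4.66724651 140.3659089  -12.51756416] hi [  6.27340117 148.22902497  12.56689367]
block 4642 [ 459.27527207 -291.26294287   34.85641289] 34.890889936819235 ((460.5814208984375, -294.479736328125), (63.436767578125, 83.22055053710938), 21.78164291381836) tool lo [-30.69794088 192.30427079 -41.74412157] hi [ 32.73331853 204.28777086  41.56748291]
```

```bash
python3 -m jog '[[[70,0.03,1,0,0],[50,0.03,2,0,0],[50,0.03,3,0,0],[50,0.03,4,0,0],[50,0.03,4.8,0,0],[50,0.03,5.13,0,0],[50,0.03,5.13,0,0],[0,0.03,5.13,0,0],[0,0.03,5.13,0,0],[0,0.03,5.13,0,0],[0,0.03,5.13,0,0],[0,0.03,5.13,0,0],[0,0.03,5.13,0,0],[0,0.03,5.13,0,0]]]' 80
```

```text
t: 3.52
eef_pos: [461.6, -294.9, 79.7]
tcp_rot: [[0.929, 0.002, -0.37], [0.37, -0.002, 0.929], [0.001, -1.0, -0.002]]
force: [0.3, -0.1, 6.2]
width: 10.6
```

```bash
python3 -m jog '[[[0,0,-0.2,0,0],[0,0,-0.6,0,0],[0,0,-1.2,0,0],[0,0,-2,0,0],[0,0,-3,0,0],[0,0,-4.2,0,0],[0,0,-5.5,0,0],[0,0,-7,0,0],[0,0,-8.2,0,0],[0,0,-8.4,0,0],[0,0,-8.4,0,0],[0,0,-8.4,0,0],[0,0,-8.4,0,0]]]'
python3 - <<'E'
from h import *
p,d,P,M,c=cam('wrist');save('w2',p);np.savez('w2.npz',p=p,P=P)
s=env.state();print(s['eef_pos'],s['tcp_rot'],s['force'])
e=s['eef_pos'];R=s['tcp_rot']
print('delta tool', R.T@(np.array([453.3,216.6,270])-e))
E
```

```text
t: 5.15
eef_pos: [459.9, -293.6, 328.3]
tcp_rot: [[0.929, -0.003, -0.37], [0.37, 0.003, 0.929], [-0.002, -1.0, 0.003]]
force: [-0.2, -0.3, -1.4]
width: 11.1
[ 460.08423542 -293.76603694  328.70545081] [[ 0.92902961 -0.00231387 -0.36999814]
 [ 0.37000281  0.00209143  0.92902828]
 [-0.00137582 -0.99999514  0.00279914]] [-0.49123076 -0.3131492  -1.387652  ]
delta tool [182.61488295  59.78826046 476.4903104 ]
```

View pics/w2.png

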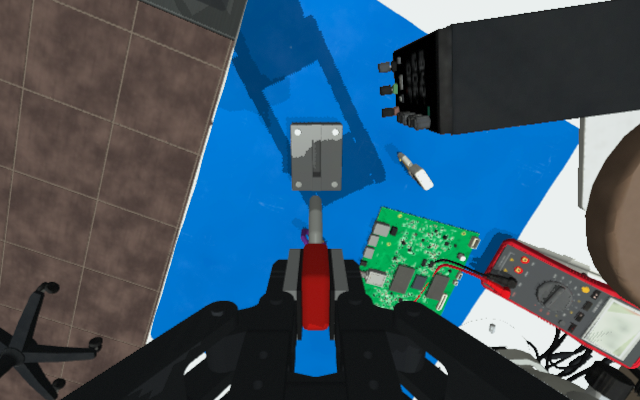

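Hook is held upright, and the block slot is empty at (317,157). Next I'll carry it over to above the stand.

```bash
python3 -m jog '[[[0,0.2,0,0.6,0.2],[0,0.7,0,1.9,0.8],[0,1.3,0,3.4,1.5],[0,1.9,0,4.9,2.2],[0,2.5,0,6.4,2.9],[0,3.0,0,7.9,3.6],[0,3.6,0,9.4,4.3],[0,4.2,0,10.9,5],[0,4.8,0,12.4,5.7],[0,5.3,0,13.8,6.4],[0,5.8,0,15,6.9],[0,6.05,0,15.7,7.1],[0,6.09,0,15.88,7.14],[0,6.09,0,15.88,7.14],[0,6.09,0,15.88,7.14],[0,6.09,0,15.88,7.14],[0,6.09,0,15.88,7.14],[0,6.09,0,15.88,7.14]]]'
cat > w.py <<'E'
from h import *
import sys
p,d,P,M,c=cam('wrist');save(sys.argv[1],p)
s=env.state();e=s['eef_pos'];R=s['tcp_rot'];print(e,R,s['force'],s['wrist_torque'])
hsv=cv2.cvtColor(p,cv2.COLOR_RGB2HSV);H,S,V=[hsv[...,i].astype(int) for i in range(3)]
b=(H>20)&(H<35)&(S>120)&(V>70)&(P[...,2]>125)&(P[...,2]<150)&(np.hypot(P[...,0]-453,P[...,1]-216)<45)
Q=P[b];t=(Q-e)@R;zt=np.median(t[:,1]);t=t[t[:,1]<np.percentile(t[:,1],50)]
print(len(Q),'tool mean',t.mean(0),'lo',t.min(0),'hi',t.max(0),'fit z(x)',np.polyfit(t[:,0],t[:,2],1),'world ztop',np.percentile(Q[:,2],[50,80,90,97]))
E
python3 w.py w3
```

```text
t: 7.45
eef_pos: [454.1, 215.7, 330.5]
tcp_rot: [[0.933, 0.0, 0.361], [-0.361, 0.0, 0.933], [0.0, -1.0, 0.0]]
force: [-0.5, 0.2, 0.5]
width: 10.6
[454.09893792 215.79103243 330.46353635] [[ 9.32658679e-01  1.44731159e-04  3.60759986e-01]
 [-3.60759996e-01  4.64909558e-05  9.32658685e-01]
 [ 1.18212695e-04 -9.99999988e-01  9.55734055e-05]] [-0.64388414 -0.33200392 -1.66080168] [ 0.0107771  -0.01638179  0.03998667]
549 tool mean [ -0.9798534  187.7793838    1.34017426] lo [-29.17871    185.82595781  -1.51770619] hi [ 28.82770905 188.58792236   4.5112861 ] fit z(x) [-5.75344754e-04  1.33961051e+00] world ztop [141.87327079 142.76196707 143.19172603 143.77445139]
```

View pics/w3.png

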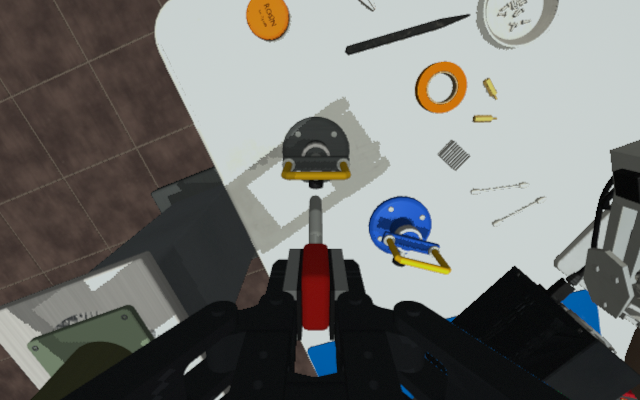

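```bash
python3 - <<'E'
from h import *
p,d,P,M,c=cam('wrist')
s=env.state();e=s['eef_pos'];R=s['tcp_rot']
t=(P-e)@R
for v in range(196,332,6):
    q=t[v,308:325]; k=np.abs(q[:,0])<10; k&=(q[:,1]<90)
    if k.any(): print(v,k.sum(),np.nanmedian(q[k],0).round(1),q[k][:,0].min().round(1),q[k][:,0].max().round(1),p[v,316])
E
```

```text
196 6 [-0.3 64.2 21.4] -1.8 1.1 [67 70 67]
202 12 [-0.3 54.6 21. ] -3.4 2.8 [65 68 65]
208 13 [-0.6 44.4 21.1] -3.9 2.6 [69 72 68]
214 13 [-0.6 40.1 19.4] -3.7 2.5 [102 106 101]
220 14 [-0.4 37.2 17.3] -3.7 3.0 [103 107 102]
226 14 [-0.4 33.6 15.5] -3.6 2.9 [103 107 102]
232 14 [-0.4 30.9 13.4] -3.6 2.9 [118 123 116]
238 14 [-0.4 30.  10.6] -3.6 2.9 [110 114 110]
244 16 [-0.4 18.3 13. ] -3.8 3.1 [76  8  7]
250 17 [-0.1 12.7 12.8] -3.7 3.4 [76  7  7]
256 17 [-0.2  7.  12.9] -3.6 3.3 [78 10  9]
262 17 [-0.2  2.  12.8] -3.5 3.2 [78  8  6]
268 17 [-0.2 -2.9 12.8] -3.4 3.0 [79  8  7]
274 17 [-0.2 -7.1 12.6] -3.3 2.9 [87  9  7]
280 17 [-0.2 -9.3 11.3] -3.3 2.9 [117  16  13]
286 17 [ -0.2 -10.1   9.2] -3.2 2.9 [121  16  12]
292 17 [-0.2 -9.8  6.3] -3.3 2.9 [120  16  12]
298 17 [-0.2 -9.9  3.7] -3.3 2.9 [121  16  13]
304 17 [-0.2 -9.9  0.9] -3.3 2.9 [120  15  13]
310 17 [ -0.2 -10.1  -1.7] -3.3 3.0 [120  15  12]
316 17 [ -0.2 -10.1  -4.5] -3.3 3.0 [119  16  12]
322 17 [-0.2 -9.9 -7.6] -3.4 3.0 [119  14  10]
328 17 [ -0.2  -9.9 -10.5] -3.4 3.1 [110  15  11]
```

```bash
python3 -m jog '[[[0,-0.02,0.3,0.03,0],[0,-0.02,1,0.03,0],[0,-0.02,1.8,0.03,0],[0,-0.02,2.6,0.03,0],[0,-0.02,3.2,0.03,0],[0,-0.02,3.5,0.03,0],[0,-0.02,3.6,0.03,0],[0,-0.02,3.6,0.03,0],[0,-0.02,3.6,0.03,0]]]'
python3 w.py w4; python3 - <<'E'
from h import *
p,d,P,M,c=cam('scene');save('s4',cv2.resize(p[110:230,190:350],None,fx=5,fy=5,interpolation=cv2.INTER_CUBIC))
E
```

```text
t: 8.68
eef_pos: [454.4, 217.2, 223.3]
tcp_rot: [[0.933, 0.002, 0.36], [-0.36, 0.001, 0.933], [0.001, -1.0, 0.001]]
force: [0.0, -0.0, -0.6]
width: 10.7
[454.33903137 217.21320805 223.24869959] [[ 9.32801394e-01  1.64561913e-03  3.60387084e-01]
 [-3.60388286e-01  4.93360410e-04  9.32802251e-01]
 [ 1.35723651e-03 -9.99998524e-01  1.05326913e-03]] [ 0.08983342 -1.21859884 -0.97007942] [-0.00742977 -0.02118107  0.00249146]
1034 tool mean [ 0.47664199 80.71524999  0.118875  ] lo [-29.1305256   78.77209148  -2.55057418] hi [29.88191682 81.56768172  3.85245638] fit z(x) [-0.00059492  0.11915856] world ztop [141.68295907 142.64229282 143.00329441 143.38313347]
```

View pics/s4.png

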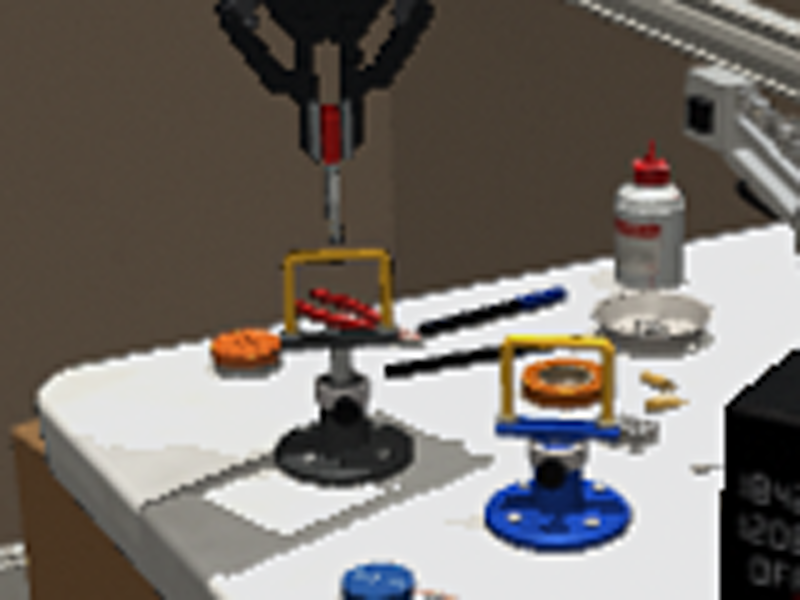

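Hook is directly above the middle of the dark stand's bar (hook bottom at (335,240), bar at (335,253)). Next, I'll feel downward.

```bash
python3 -m jog '[[[0,0,0.1,0,0],[0,0,0.2,0,0],[0,0,0.3,0,0],[0,0,0.35,0,0],[0,0,0.4,0,0],[0,0,0.45,0,0],[0,0,0.5,0,0],[0,0,0.5,0,0]]]'
python3 -m jog '[[[0,0,0.05,0,0],[0,0,0.1,0,0],[0,0,0.15,0,0],[0,0,0.2,0,0],[0,0,0.2,0,0]]]'
```

```text
t: 9.78
eef_pos: [454.0, 217.1, 208.0]
tcp_rot: [[0.933, 0.001, 0.36], [-0.36, -0.0, 0.933], [0.001, -1.0, 0.0]]
force: [-2.0, -0.6, 4.4]
width: 10.9
t: 10.4
eef_pos: [454.1, 217.4, 201.8]
tcp_rot: [[0.933, 0.001, 0.36], [-0.36, 0.001, 0.933], [0.001, -1.0, 0.001]]
force: [-1.6, -0.9, 5.4]
width: 10.9
```

```bash
python3 -m jog '[[[0,0,0.05,0,0],[0,0,0.1,0,0],[0,0,0.15,0,0],[0,0,0.2,0,0],[0,0,0.25,0,0],[0,0,0.3,0,0],[0,0,0.3,0,0]]]'
python3 -m jog '[[[0,0,0.05,0,0],[0,0,0.1,0,0],[0,0,0.15,0,0],[0,0,0.2,0,0],[0,0,0.25,0,0],[0,0,0.25,0,0]]]'
```

```text
t: 11.28
eef_pos: [454.4, 216.4, 192.4]
tcp_rot: [[0.933, 0.001, 0.36], [-0.36, -0.001, 0.933], [0.002, -1.0, -0.001]]
force: [0.0, -3.0, 3.1]
width: 10.6
t: 12.02
eef_pos: [452.8, 216.4, 183.6]
tcp_rot: [[0.933, -0.003, 0.36], [-0.36, -0.002, 0.933], [-0.002, -1.0, -0.003]]
force: [-1.9, -4.4, -1.3]
width: 10.6
```

```bash
python3 -m jog '[[[0,0,0.04,0,0],[0,0,0.07,0,0],[0,0,0.07,0,0]]]'; python3 -m jog '[[[0,0,0.03,0,0],[0,0,0.06,0,0],[0,0,0.06,0,0]]]'
```

```text
t: 12.4
eef_pos: [453.3, 216.7, 182.2]
tcp_rot: [[0.933, -0.001, 0.36], [-0.36, -0.001, 0.933], [-0.001, -1.0, -0.001]]
force: [-1.6, -5.5, -1.5]
width: 10.7
t: 12.78
eef_pos: [454.7, 218.3, 181.5]
tcp_rot: [[0.933, 0.002, 0.361], [-0.361, 0.003, 0.933], [0.001, -1.0, 0.004]]
force: [-0.3, -0.6, -1.3]
width: 10.6
```

```bash
python3 - <<'E'
from h import *
p,d,P,M,c=cam('scene');a=cv2.resize(p[135:195,220:300],None,fx=5,fy=5,interpolation=cv2.INTER_CUBIC)
p,d,P,M,c=cam('wrist');b=cv2.resize(p[150:250,270:365],None,fx=4,fy=4,interpolation=cv2.INTER_CUBIC)
o=np.zeros((400,790,3),np.uint8);o[:300,:400]=a;o[:400,405:785]=b;save('s5',o);print(env.state()['force'],env.state()['eef_pos'])
E
```

```text
[-0.40791547  0.27228414 -0.19089495] [454.66944665 218.04527129 181.66353702]
```

View pics/s5.png

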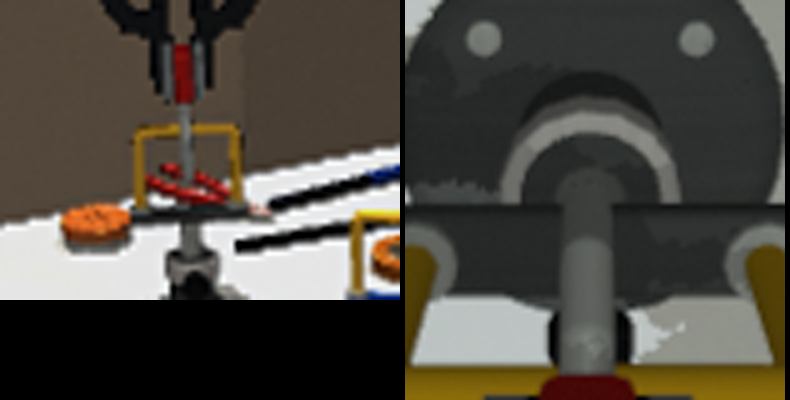

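The hook straddles the bar, and both vertical and lateral force have dropped to zero, which fits a snap. I'll go a little further to be sure.

```bash
python3 -m jog '[[[0,0,0.03,0,0],[0,0,0.06,0,0],[0,0,0.06,0,0],[0,0,0.06,0,0]]]'; python3 -c "
from h import *
print(env.state()['force'],env.state()['eef_pos'])"
```

```text
t: 13.38
eef_pos: [453.8, 217.1, 179.2]
tcp_rot: [[0.933, -0.0, 0.36], [-0.36, 0.0, 0.933], [-0.0, -1.0, 0.0]]
force: [-0.7, -0.1, -0.9]
width: 11.0
[-0.71974803 -0.12170517 -0.92790045] [453.80225809 217.08179384 179.16654803]
```

```bash
python3 -m jog '[[[0,0,0.04,0,0],[0,0,0.04,0,0],[20,0,0.04,0,0],[30,0,0.04,0,0],[40,0,0.04,0,0],[50,0,0.04,0,0],[50,0,0.04,0,0],[50,0,0.04,0,0],[50,0,0.04,0,0],[50,0,-0.3,0,0],[50,0,-1,0,0],[50,0,-2,0,0],[50,0,-3.2,0,0],[50,0,-4.5,0,0],[50,0,-5,0,0],[50,0,-5,0,0],[50,0,-5,0,0],[50,0,-5,0,0]]]' 40
python3 - <<'E'
from h import *
p,d,P,M,c=cam('scene');a=cv2.resize(p[135:195,220:300],None,fx=5,fy=5,interpolation=cv2.INTER_CUBIC)
p,d,P,M,c=cam('wrist');b=cv2.resize(p[120:240,265:375],None,fx=3.5,fy=3.5,interpolation=cv2.INTER_CUBIC)
hsv=cv2.cvtColor(p,cv2.COLOR_RGB2HSV);H,S=hsv[...,0],hsv[...,1]
m=((H<8)|(H>172))&(S>150)&(P[...,2]>150)&(np.hypot(P[...,0]-454,P[...,1]-217)<40);Q=P[m];Q=Q[Q[:,2]>np.percentile(Q[:,2],90)-3]
print(len(Q),Q.mean(0),cv2.minAreaRect(Q[:,:2].astype(np.float32)),env.state()['force'])
o=np.zeros((420,790,3),np.uint8);o[:300,:400]=a;o[:420,405:790]=b;save('s6',o)
E
```

```text
t: 15.62
eef_pos: [452.9, 216.8, 327.2]
tcp_rot: [[0.933, -0.004, 0.36], [-0.36, -0.001, 0.933], [-0.003, -1.0, -0.002]]
force: [0.1, -1.7, 0.6]
width: 42.5
357 [453.12375705 215.80980827 184.74076398] ((452.66461181640625, 215.47640991210938), (23.726987838745117, 10.867127418518066), 69.30635833740234) [ 0.08240109  0.74076084 -0.84572672]
```

View pics/s6.png

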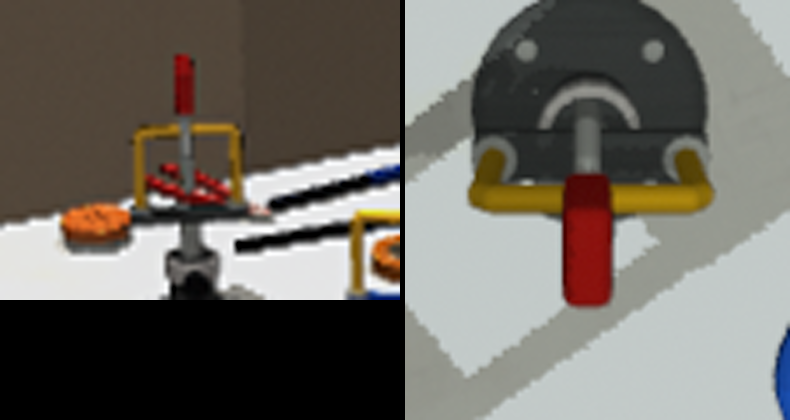

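The hook hangs upright on the bar, with its tab top at about z 185 mm. I'll let it settle, then check for tilt.

```bash
cat > c.py <<'E'
from h import *
p,d,P,M,c=cam('wrist')
hsv=cv2.cvtColor(p,cv2.COLOR_RGB2HSV);H,S=hsv[...,0],hsv[...,1]
m=((H<8)|(H>172))&(S>150)&(P[...,2]>120)&(np.hypot(P[...,0]-454,P[...,1]-217)<60);Q=P[m];Q=Q[Q[:,2]>np.percentile(Q[:,2],90)-3]
print(env.state()['t'],len(Q),Q.mean(0))
E
for i in 1 2 3; do python3 -m jog '[[[50,0,0,0,0],[50,0,0,0,0],[50,0,0,0,0],[50,0,0,0,0],[50,0,0,0,0],[50,0,0,0,0],[50,0,0,0,0],[50,0,0,0,0]]]' >/dev/null; python3 c.py; done
```

```text
16.775 354 [453.07007866 215.89821845 184.73281933]
17.825 354 [453.11716938 215.97998005 184.76287154]
18.875 351 [453.09507468 215.96568246 184.82139131]
```

```bash
python3 -c "
from bench import env
print(env.hand_in())"
```

```text
the job is handed in; nothing more can be done
None
```

The snap hook now hangs on the dark stand's yellow bar, tab uppermost and released, and I handed the job in at about 19 s of the 61 s allowed.

- **Lift and press:** I gripped the hook by its red tab and lifted it straight out of the block. I then lowered it slowly over the bar. First touch came at a TCP height of about 210 mm. The force readings between steps never passed about 7 N, and they dropped to about zero after roughly 28–30 mm of travel, as expected when the gate snaps shut.
- **Last checks:** After release the tab top sat at z ≈ 185 mm. That puts the hook's underside at about 102 mm, with the crown resting on the bar. Over about 2 s the tab's measured position changed by no more than 0.1 mm, and the gripper stood about 140 mm above the hook.
- **Not confirmed directly:** I did not see the gate closed. I inferred it from the force drop and the travel, which match the description. I also did not re-measure the bystanders, but no path went near them.

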